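Push the caddy cover out over the riser's edge

ROBOT

A 6-joint arm with a two-finger parallel gripper is mounted at the origin on the work surface. World frame = base frame: x ahead of the robot, y to its left, z up, the work surface at z = 0. Lengths are in m, angles in rad, forces in N, time in s.
With the tool pointing down it reaches from about 0.3 to 0.875 m from the base axis. Payload 6.4 kg.
Tool frame: the origin (TCP) lies at the centre of the arm's flange, where the gripper is bolted on; the fingertips stand 173 mm ahead of it and the grasp point (between the pads) lies 155 mm ahead of it; z points along the fingers, x is the direction in which the jaws open and shut, and the axes are right-handed (so a half turn about z gives the same grasp; the last joint's range is limited). The gripper opens to 85 mm and grips with 20 to 120 N. Pads are 22 mm wide; open, the fingers measure 114 mm over their backs; the gripper's body (76 mm by 85 mm) begins 54 mm behind the grasp point. The pads swing forward as they close: fully open they stand 13 mm farther back than shut.
Start: joints at [-1.339, 0.181, 1.607, -0, 1.354, -0.206], TCP at [0.244, -0.521, 0.405] pointing down, gripper open.
Joint ranges: [-2.99, 2.99], [-0.89, 2.07], [0.3, 2.58], [-1.14, 4.28], [0, 2.63], [-3.12, 3.12]. Speed limits (rad/s): [2.57, 2.57, 3.01, 3.14, 3.14, 3.14].

INTERFACE

Orientations are given as a unit quaternion [w, x, y, z].
In Python, from bench import ctrl gives the robot as it stands. The module is installed in compiled form; this text tells all that it offers.
- The arm moves only by the tool move_arm, never from a script. Its argument "moves" is a list of rows, each an object of numbers: "gripper": the opening in per cent of the stroke, from 0 (shut) to 100 (fully open); "x", "y", "z": the shift along the tool's x, y, z in cm; "roll": the turn about the tool's z in degrees. In form: [{"gripper": .., "x": .., "y": .., "z": .., "roll": ..}, ...]. A call has 1 to 5 rows; each row shifts and turns the commanded pose from where the row before left it, along the tool's axes as they then stand; what a row does not reach is not made up. A row lasts 1/8 s, in which the tool goes at most 62.5 mm and 10.7 degrees, less where a joint would pass 70% of its speed; a pose out of reach is approached as far as the arm can. A call is refused whole if a number of a shift passes 6.25 or a number of a turn 10.7, either way. A call with a gripper value outside its range is refused whole. The fingers move at their own pace and stop on an object; the grip force is fixed at half the most. Time passes only in rows, so rows that do not move let the fingers close. It gives the time, the measured TCP pose, the force and the opening at its end, in the units of the state.
- ctrl.get_obs(): the state, without advancing time (a new reading comes with each control period).
- ctrl.camera(name): name is "scene" or "side" or "wrist"; returns a dict with "img" (400x640x3 uint8, red, green, blue), "fx", "fy", "cx", "cy" (pixels), "D" ([k1, k2, p1, p2, k3] as OpenCV has them; the pictures are not rectified), "world_from_camera" (4x4, takes a point from camera to world coordinates); the wrist camera has in their place "tool_from_camera" (4x4, takes a point from camera to tool coordinates, whose origin is the TCP and whose axes are the tool frame's). Camera axes: x right, y up, looking along -z (the intrinsics and any distortion apply to the point x, -y, -z); pixel columns grow to the right and rows downward; lengths in m; the calibration is good to about 2 mm. A picture is of the moment at which its call begins: read the wrist's pose just before it. There is no depth.
- ctrl.hand_in(): hands the job in, once; it reports no verdict.
The state is a dict: "time_s": time; "q": joint angles; "dq": joint speeds; "joint_efforts": joint torques, N m; "eef_pos": TCP position; "eef_rot": TCP orientation; "wrist_force": force on the tool from outside, world axes, zero at the start; "torque": the same for the moment, N m; "opening": opening from 0.0 (shut) to 1.0 (fully open).
Only numpy, scipy, OpenCV 4.12 (cv2) and the standard library are available. Lean on these libraries where they do the work, as an engineer would, in place of code of your own. Each camera call takes 0.05 s, during which the arm holds its last target. There are 200 camera calls.

TASK

The white plastic cover of the utensil caddy lies flat on the low pine riser. Push it gently with the fingertips towards the riser's far edge until its front sticks out 35 mm beyond that edge, square to it (the black line across the cover is then right above the edge), so that a person can get hold of it from below. Leave the cover lying there on its own, never pick it up or carry it, and leave the bowl, chopsticks, caddy and pan where they are.

Things in the scene. Friction and masses are not known exactly. Their poses are not given: they have to be found in the camera images.
- cover: Loose white plastic cover, 110 mm long (x), 140 wide (y), 5 thick, 0.12 kg, flat on the riser. Origin: centre of its underside. +x points to its front, towards the riser's far edge, up to 20 degrees askew. Along its rear end stands a lip 5 mm thick, its top 20 mm above the underside, its back face 55 mm behind the origin: push there. A black line, 5 mm wide, crosses it 35 mm behind the front.
- cover_front (a point): Middle of the cover's front end, on its underside (55 mm ahead of the cover's origin); axes as the cover's.
- riser: Fixed low stand of bare pine, 240 mm deep (its x), 500 mm wide (its y), flat top 45 mm above the table. Origin: centre of its underside. +x points away from the robot more or less, square to the far edge.
- riser_edge (a point): Middle of the riser's far top edge (120 mm ahead of its origin, at the height of its top); its +x points straight out over the edge, its y runs along the edge, z up. The overhang is the x of the cover's front in this frame.
- bowl: Blue ceramic bowl, 110 mm across, 55 mm high, loose, on the riser near one end. Origin: centre of its underside. To be left alone.
- chopsticks: Two dark wooden chopsticks 210 mm long, crossed, one body, about 18 mm high, on the riser near the other end. Origin: at the crossing, on the riser's top. To be left alone.
- caddy: White plastic open utensil caddy, 118 x 150 mm, 125 mm high, with a steel whisk and a wooden spoon standing in it up to 242 mm, on the table beside the riser. Origin: centre of its underside. To be left alone.
- pan: Aluminium pan, 200 mm across, 45 mm high, a black handle reaching 250 mm from its centre along its +x at 55 mm height, on the table on the other side of the riser. Origin: centre of its underside. To be left alone.
Things that resemble listed ones, but are neither listed nor needed, are in the scene too. There is more than one size of the cover; the job needs the largest.

How it is judged:
At the end, for the whole second after the job is handed in: The cover lies flat and still on the riser, the middle of its front end 35 mm (27 to 43 mm) beyond the far edge, square to the edge within 0.1 rad (6 degrees); bowl, chopsticks, caddy and pan are within 20 mm of where they were (x of cover_front in the frame of riser_edge between 0.027 and 0.043 m and angle between the x axis of cover and the x axis of riser_edge, either way round below 0.1 rad and z of cover_front in the frame of riser_edge between -0.004 and 0.004 m and angle between cover's own z axis and vertical below 0.04 rad and linear speed of cover below 0.01 m/s and distance of each of bowl, chopsticks, caddy, pan from where it was at the start of the episode below 0.02 m); the robot touches nothing.
It fails at once if the cover is lifted, carried or tipped (more than 12 mm up at its origin, or tilted more than 0.25 rad) (z of cover in the frame of riser_edge above 0.012 m or angle between cover's own z axis and vertical above 0.25 rad).
It fails at once if the cover falls off the riser (z of cover in the frame of riser_edge below -0.02 m).
It fails at once if the cover is pinched or pressed hard (over 30 N from the fingers) (contact force between the fingers and cover above 30 N).
It fails at once if the bowl, chopsticks, caddy or pan is moved more than 20 mm (distance of any of bowl, chopsticks, caddy, pan from where it was at the start of the episode above 0.02 m).
It also fails if it takes over 42 s, if anything falls off the work surface, if the arm or the gripper's body presses on something with over 40 N, if the wrist force passes 120 N, or if a joint passes its speed limit or range.

## Working session

There is one attempt and no reset: what is moved stays moved. The work goes in short steps, Python scripts to look and compute and a tool call to move; the robot and the scene stay as the last step left them, time stands still between calls to the robot, and variables do not carry over. Pictures are saved under pics/ and viewed, about 8 in all and at most 12, crops included, and the job is handed in when it is done.

Besides the shell and the picture viewer there is one more tool, called after "Request:" as name([rows], argument=value, ...), one row to a line, values as JSON. move_arm: Moves the arm, as the interface text tells. Its arguments: {"type":"object","properties":{"moves":{"type":"array","items":{"type":"object","properties":{"gripper":{"type":"number"},"x":{"type":"number"},"y":{"type":"number"},"z":{"type":"number"},"roll":{"type":"number"}}}}},"required":["moves"]}

```bash
mkdir -p pics
cat > h.py <<'E'
import numpy as np, cv2, pickle
from scipy.spatial.transform import Rotation as R
from bench import ctrl
def snap(name,fn):
    o=ctrl.get_obs(); c=ctrl.camera(name)
    if name=="wrist":
        T=np.eye(4); q=o["eef_rot"]; T[:3,:3]=R.from_quat([q[1],q[2],q[3],q[0]]).as_matrix(); T[:3,3]=o["eef_pos"]
        c["world_from_camera"]=T@np.array(c["tool_from_camera"])
    cv2.imwrite(f"pics/{fn}.png",cv2.cvtColor(c["img"],cv2.COLOR_RGB2BGR)); pickle.dump(c,open(f"pics/{fn}.pkl","wb")); return c
def load(fn): return pickle.load(open(f"pics/{fn}.pkl","rb"))
def ray(c,px,z):
    K=np.array([[c["fx"],0,c["cx"]],[0,c["fy"],c["cy"]],[0,0,1]],float)
    p=cv2.undistortPoints(np.array(px,float).reshape(-1,1,2),K,np.array(c["D"],float)).reshape(-1,2)
    T=np.array(c["world_from_camera"]); d=np.c_[p[:,0],-p[:,1],-np.ones(len(p))]@T[:3,:3].T
    return T[:3,3]+d*((z-T[2,3])/d[:,2])[:,None]
def proj(c,P):
    K=np.array([[c["fx"],0,c["cx"]],[0,c["fy"],c["cy"]],[0,0,1]],float)
    Q=(np.array(P,float)-np.array(c["world_from_camera"])[:3,3])@np.array(c["world_from_camera"])[:3,:3]
    return cv2.projectPoints(Q*[1,-1,-1],np.zeros(3),np.zeros(3),K,np.array(c["D"],float))[0].reshape(-1,2)
E
python3 - <<'E'
from h import *
a=snap("scene","s0");b=snap("side","d0")
for c in(a,b): print(np.round(c["world_from_camera"],3).tolist(),c["fx"],c["D"])
o=ctrl.get_obs();print(o["eef_rot"],o["time_s"])
E
```

```text
[[-0.341, -0.704, 0.623, 1.403], [0.94, -0.262, 0.218, 0.266], [0.01, 0.66, 0.751, 1.012], [0.0, 0.0, 0.0, 1.0]] 420.78501419473196 [0.01039598 0.         0.         0.         0.        ]
[[0.998, 0.015, -0.064, 0.546], [-0.063, 0.499, -0.864, -1.242], [0.019, 0.867, 0.499, 0.768], [0.0, 0.0, 0.0, 1.0]] 399.5417729508384 [-0.08310189  0.          0.          0.          0.        ]
[-5.89459410e-04  8.43769374e-01 -5.36705279e-01 -5.82646000e-04] 0.1
```

View pics/s0.png

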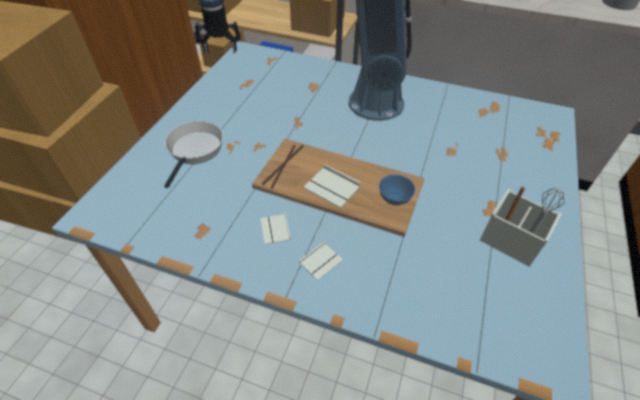

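View pics/d0.png

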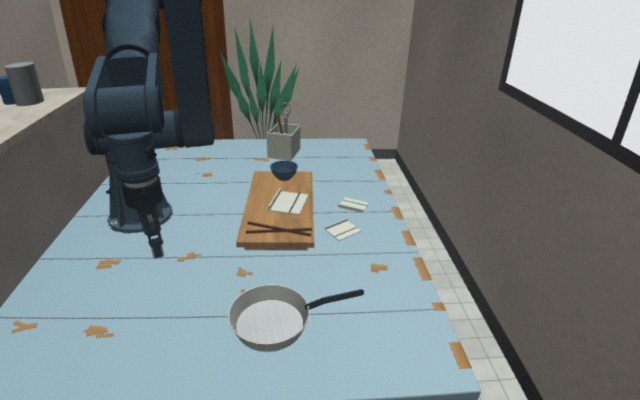

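The scene view shows the white cover on the riser at (332,186). Two look-alike covers lie on the table, at (275,229) and (320,261). The chopsticks are at (282,165), bowl (397,189), caddy (522,228) and pan (195,145). The side view shows the same things: cover at (289,202), look-alikes at (352,204) and (342,230). I'm choosing the one on the riser, and will measure it and check it in a crop.

Run:
```python
from h import *
for fn,box,zs in(("s0",(240,130,440,240),0.05),("d0",(235,160,330,255),0.05)):
    c=load(fn);im=c["img"];x0,y0,x1,y1=box
    hsv=cv2.cvtColor(im,cv2.COLOR_RGB2HSV);m=np.zeros(im.shape[:2],np.uint8)
    H,S,V=[hsv[...,i].astype(int) for i in range(3)]
    m[y0:y1,x0:x1]=((S<70)&(V>130))[y0:y1,x0:x1]
    m=cv2.morphologyEx(m,cv2.MORPH_CLOSE,np.ones((7,7)))
    k=max(cv2.findContours(m,0,2)[0],key=cv2.contourArea)
    P=ray(c,k.reshape(-1,2),zs)[:,:2]; r=cv2.minAreaRect((P*1000).astype(np.float32));print(fn,"cover",r, cv2.boundingRect(k))
    w=np.zeros_like(m);w[y0:y1,x0:x1]=(((H<25)&(S>70)&(V>60))|(m>0))[y0:y1,x0:x1]
    w=cv2.morphologyEx(w,cv2.MORPH_OPEN,np.ones((3,3)))
    k=max(cv2.findContours(w,0,2)[0],key=cv2.contourArea)
    P=ray(c,k.reshape(-1,2),.045)[:,:2]; r=cv2.minAreaRect((P*1000).astype(np.float32));print("riser",r,np.round(cv2.boxPoints(r)).tolist())
    q=cv2.cvtColor(im,cv2.COLOR_RGB2BGR)[y0:y1,x0:x1]
    cv2.imwrite(f"pics/{fn}c.png",cv2.resize(q,None,fx=4,fy=4,interpolation=2))
```

```text
s0 cover ((493.9907531738281, 19.06488037109375), (479.65478515625, 710.0285034179688), 20.582656860351562) (240, 130, 200, 110)
riser ((489.2674560546875, 17.78021240234375), (482.1466979980469, 713.7173461914062), 20.58265495300293) [[138.0, 267.0], [389.0, -401.0], [840.0, -232.0], [589.0, 437.0]]
d0 cover ((503.395751953125, 24.13519287109375), (668.0484619140625, 409.6811218261719), 88.59414672851562) (235, 160, 95, 95)
riser ((503.0999755859375, 32.95098876953125), (672.6990356445312, 412.5330505371094), 88.59414672851562) [[289.0, -298.0], [701.0, -308.0], [718.0, 364.0], [305.0, 374.0]]
```

View pics/s0c.png

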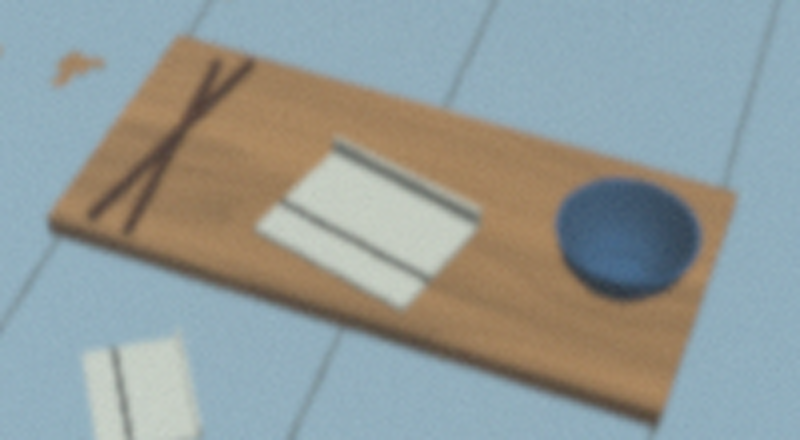

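The crop shows the largest cover on the riser, lip (dark shaded face) towards the robot. Its front corners are at about crop (255,228) and (405,308). The riser's far top edge runs from (52,218) to (660,413). The first masks leaked onto the table, so I'm tightening them.

Run:
```python
from h import *
c=load("s0")
f=lambda L:[(240+u/4-.4,130+v/4-.4) for u,v in L]
P=ray(c,f([(180,38),(735,193),(660,413),(52,218)]),.045);print("riser",np.round(P,3).tolist(),[round(float(np.linalg.norm(P[i]-P[i-1])),3) for i in range(4)])
Q=ray(c,f([(405,308),(255,228),(429,278),(283,202)]),.05);print("cover front R,L,line",np.round(Q,3).tolist(),np.linalg.norm(Q[0]-Q[1]))
Q2=ray(c,f([(480,210),(336,138)]),.065);print("lip top",np.round(Q2,3).tolist(),np.linalg.norm(Q2[0]-Q2[1]))
for fn,box in(("s0",(290,155,375,215)),("d0",(255,180,318,225))):
    c=load(fn);im=c["img"].astype(int);x0,y0,x1,y1=box
    m=np.zeros(im.shape[:2],np.uint8)
    m[y0:y1,x0:x1]=((im[...,0]>150)&(im[...,2]>130))[y0:y1,x0:x1]
    m=cv2.morphologyEx(m,cv2.MORPH_CLOSE,np.ones((5,5)))
    k=max(cv2.findContours(m,0,2)[0],key=cv2.contourArea)
    P=ray(c,k.reshape(-1,2),.05)[:,:2]; r=cv2.minAreaRect((P*1000).astype(np.float32));print(fn,"cover",r, cv2.boundingRect(k),np.round(cv2.boxPoints(r)).tolist())
o=ctrl.get_obs();q=o["eef_rot"];print(np.round(R.from_quat([q[1],q[2],q[3],q[0]]).as_matrix(),3).tolist(),o["eef_pos"])
```

```text
riser [[0.379, -0.233, 0.045], [0.397, 0.26, 0.045], [0.635, 0.252, 0.045], [0.614, -0.241, 0.045]] [0.235, 0.493, 0.239, 0.494]
cover front R,L,line [[0.609, 0.05, 0.05], [0.572, -0.086, 0.05], [0.574, 0.058, 0.05], [0.538, -0.075, 0.05]] 0.14083153272239007
lip top [[0.506, 0.077, 0.065], [0.469, -0.055, 0.065]] 0.1374253380045984
s0 cover ((532.539794921875, -2.6828460693359375), (145.07720947265625, 125.98221588134766), 74.44659423828125) (304, 165, 56, 42) [[452.0, -56.0], [574.0, -89.0], [613.0, 50.0], [491.0, 84.0]]
d0 cover ((537.7115478515625, 6.721710205078125), (162.28648376464844, 121.0423583984375), 74.77224731445312) (269, 188, 39, 26) [[458.0, -56.0], [575.0, -87.0], [617.0, 69.0], [501.0, 101.0]]
[[0.424, -0.906, -0.0], [-0.906, -0.424, 0.002], [-0.002, -0.0, -1.0]] [ 0.24372622 -0.52053454  0.40384767]
```

The geometry fits the given sizes (riser 0.494×0.237, cover width 0.141):

| Item | Measured |
|---|---|
| Riser yaw | −2.3° |
| Cover yaw | about −15.3° |
| Cover front middle | (0.590, −0.018), about 33 mm short of the edge |

I'll push with the jaws open and both fingertips parallel to the edge, so the lip squares up against them. First I roll +27.3° and move to behind the lip.

Request:
move_arm([
  {"gripper": 100,"z": 3,"roll": 9.1},
  {"gripper": 100,"z": 3,"roll": 9.1},
  {"gripper": 100,"z": 2,"roll": 9.1},
  {"gripper": 100,"x": -5.5,"y": -1.8},
  {"gripper": 100,"x": -5.5,"y": -1.8},
])

```text
validation failed for argument at $.mo...
```

Request:
move_arm([
  {"gripper": 100,"x": -5.5,"y": -1.8},
  {"gripper": 100,"x": -5.5,"y": -1.8},
  {"gripper": 100,"x": -5.5,"y": -1.8},
  {"gripper": 100,"x": -5.5,"y": -1.8},
  {"gripper": 100,"x": -5.5,"y": -1.8},
])

```text
validation failed for argument at $.mo...
```

Run:
```python
from h import *
o=ctrl.get_obs();q=o["eef_rot"];print(np.round(R.from_quat([q[1],q[2],q[3],q[0]]).as_matrix(),3).tolist(),o["eef_pos"],o["time_s"])
```

```text
[[0.424, -0.906, -0.0], [-0.906, -0.424, 0.002], [-0.002, -0.0, -1.0]] [ 0.24372622 -0.52053454  0.40384767] 0.1
```

The calls were refused, possibly because every field is needed in each row.

Request:
move_arm([
  {"gripper": 100,"x": 0,"y": 0,"z": 3,"roll": 9.1},
  {"gripper": 100,"x": 0,"y": 0,"z": 3,"roll": 9.1},
  {"gripper": 100,"x": 0,"y": 0,"z": 2,"roll": 9.1},
])

```text
time_s: 0.48
eef_pos: [0.2436, -0.5201, 0.3226]
eef_rot: [0.001, -0.691, 0.722, 0.001]
wrist_force: [-0.0, 0.3, -0.4]
opening: 1.001
```

Request:
move_arm([
  {"gripper": 100,"x": -5.5,"y": -1.8,"z": 0,"roll": 0},
  {"gripper": 100,"x": -5.5,"y": -1.8,"z": 0,"roll": 0},
  {"gripper": 100,"x": -5.5,"y": -1.8,"z": 0,"roll": 0},
  {"gripper": 100,"x": -5.5,"y": -1.8,"z": 0,"roll": 0},
  {"gripper": 100,"x": -5.5,"y": -1.8,"z": 0,"roll": 0},
])

```text
time_s: 1.1
eef_pos: [0.3445, -0.2476, 0.3245]
eef_rot: [0.0, -0.693, 0.721, 0.0]
wrist_force: [1.3, -0.3, -0.2]
opening: 0.999
```

Request:
move_arm([
  {"gripper": 100,"x": -5.5,"y": -1.8,"z": 0,"roll": 0},
  {"gripper": 100,"x": -5.5,"y": -1.8,"z": 0,"roll": 0},
  {"gripper": 100,"x": -5.5,"y": -1.8,"z": 0,"roll": 0},
  {"gripper": 100,"x": -5.5,"y": -1.8,"z": 0,"roll": 0},
  {"gripper": 100,"x": 0,"y": 0,"z": 0,"roll": 0},
])

```text
time_s: 1.72
eef_pos: [0.4251, -0.0287, 0.3244]
eef_rot: [0.0, -0.696, 0.718, 0.0]
wrist_force: [0.1, 0.1, -0.1]
opening: 1.003
```

Run:
```python
from h import *
o=ctrl.get_obs();q=o["eef_rot"];print(np.round(R.from_quat([q[1],q[2],q[3],q[0]]).as_matrix(),3).tolist(),o["eef_pos"],o["time_s"])
c=snap("wrist","w0");print(np.round(c["tool_from_camera"],3).tolist())
Rr=np.array([[.999,.040],[-.040,.999]])
for P in ([.614,-.241,.045],[.635,.252,.045],[.609,.05,.05],[.572,-.086,.05],[.506,.077,.065],[.469,-.055,.065]): print(P,proj(c,[P]).round())
```

```text
[[-0.032, -0.999, -0.0], [-0.999, 0.032, 0.001], [-0.001, 0.0, -1.0]] [ 0.42510489 -0.02874595  0.32443358] 1.725
[[1.0, -0.001, -0.0, 0.0], [-0.001, -0.948, -0.319, -0.081], [-0.0, 0.319, -0.948, 0.031], [0.0, 0.0, 0.0, 1.0]]
[0.614, -0.241, 0.045] [[609. -63.]]
[0.635, 0.252, 0.045] [[-65. -58.]]
[0.609, 0.05, 0.05] [[195. -54.]]
[0.572, -0.086, 0.05] [[394.  -2.]]
[0.506, 0.077, 0.065] [[170. 104.]]
[0.469, -0.055, 0.065] [[352. 149.]]
```

View pics/w0.png

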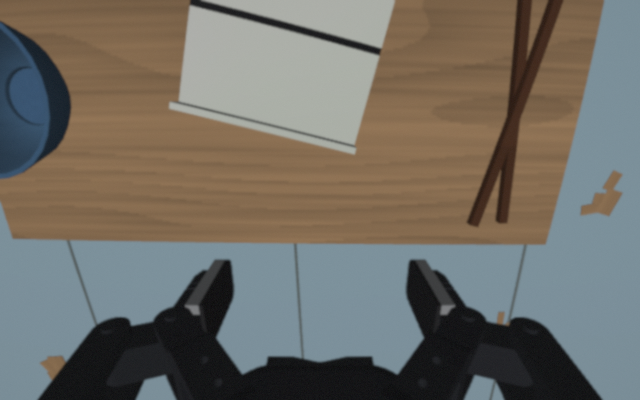

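The wrist view matches the measurements: lip from (170,105) to (355,152), riser near edge (12,238)–(547,244), fingertips at about (225,262) and (415,262). Now to find the open fingertips' height and the move distances.

Run:
```python
from h import *
c=load("w0")
o=ctrl.get_obs();q=o["eef_rot"];M=R.from_quat([q[1],q[2],q[3],q[0]]).as_matrix();p=np.array(o["eef_pos"])
for z in(.155,.160,.173): print(z,[proj(c,[p+M@np.array([x,-.011,z])]).round().tolist() for x in(-.0425,.0425,.052)])
E1=ray(c,[(12,238),(547,244)],.045);print(E1, np.degrees(np.arctan2(-(E1[0]-E1[1])[0],(E1[0]-E1[1])[1])))
L=ray(c,[(170,103),(357,149)],.065);L2=ray(c,[(170,109),(355,154)],.065)
for l in(L,L2):
  print(l,np.linalg.norm(l[0]-l[1]),np.degrees(np.arctan2(-(l[0]-l[1])[0],(l[0]-l[1])[1])),((l-p)@M).round(4).tolist())
```

```text
0.155 [[[231.0, 258.0]], [[415.0, 259.0]], [[435.0, 259.0]]]
0.16 [[[234.0, 253.0]], [[412.0, 254.0]], [[431.0, 254.0]]]
0.173 [[[240.0, 241.0]], [[405.0, 242.0]], [[423.0, 242.0]]]
[[ 0.39379577  0.26317531  0.045     ]
 [ 0.37317707 -0.23850021  0.045     ]] -2.353514146639325
[[ 0.50673483  0.07675965  0.065     ]
 [ 0.46878713 -0.05841696  0.065     ]] 0.1404020751918119 -15.680855406959243 [[-0.11, -0.0784, 0.2594], [0.0264, -0.045, 0.2594]]
[[ 0.50256255  0.07749259  0.065     ]
 [ 0.46506239 -0.05693452  0.065     ]] 0.1395596945119925 -15.587123586482953 [[-0.1106, -0.0742, 0.2594], [0.0251, -0.0413, 0.2594]]
```

The open tips appear about 160 mm ahead of the TCP, so TCP z = 0.213 puts them at about 0.053, halfway up the lip. Centring on the lip and descending behind it, slowly at the end.

Request:
move_arm([
  {"gripper": 100,"x": -3.9,"y": 0,"z": 0,"roll": 0.5},
  {"gripper": 100,"x": 0,"y": 0,"z": 5,"roll": 0},
  {"gripper": 100,"x": 0,"y": 0,"z": 3.5,"roll": 0},
  {"gripper": 100,"x": 0,"y": 0,"z": 0.7,"roll": 0},
  {"gripper": 100,"x": 0,"y": 0,"z": 0,"roll": 0},
])

```text
time_s: 2.4
eef_pos: [0.4265, 0.0056, 0.233]
eef_rot: [-0.0, -0.69, 0.724, 0.0]
wrist_force: [0.1, 0.9, -0.2]
opening: 1.002
```

Request:
move_arm([
  {"gripper": 100,"x": 0,"y": 0,"z": 0.5,"roll": 0},
  {"gripper": 100,"x": 0,"y": 0,"z": 0.5,"roll": 0},
  {"gripper": 100,"x": 0,"y": 0,"z": 0.5,"roll": 0},
  {"gripper": 100,"x": 0,"y": 0,"z": 0.4,"roll": 0},
  {"gripper": 100,"x": 0,"y": 0,"z": 0,"roll": 0},
])

```text
time_s: 3.02
eef_pos: [0.4261, 0.0067, 0.2133]
eef_rot: [-0.0, -0.69, 0.724, 0.0]
wrist_force: [-1.1, -0.4, -0.0]
opening: 0.999
```

Run:
```python
from h import *
c=snap("side","d1");q=cv2.cvtColor(c["img"],cv2.COLOR_RGB2BGR)
cv2.imwrite("pics/d1c.png",cv2.resize(q[140:260,220:380],None,fx=5,fy=5,interpolation=2))
o=ctrl.get_obs();q=o["eef_rot"];M=R.from_quat([q[1],q[2],q[3],q[0]]).as_matrix();print(M.round(3).tolist(),o["eef_pos"],o["wrist_force"])
```

```text
[[-0.047, -0.999, -0.0], [-0.999, 0.047, 0.0], [-0.0, 0.0, -1.0]] [0.42626223 0.0066489  0.21353378] [ 1.09189481 -0.77509609  0.26018148]
```

View pics/d1c.png

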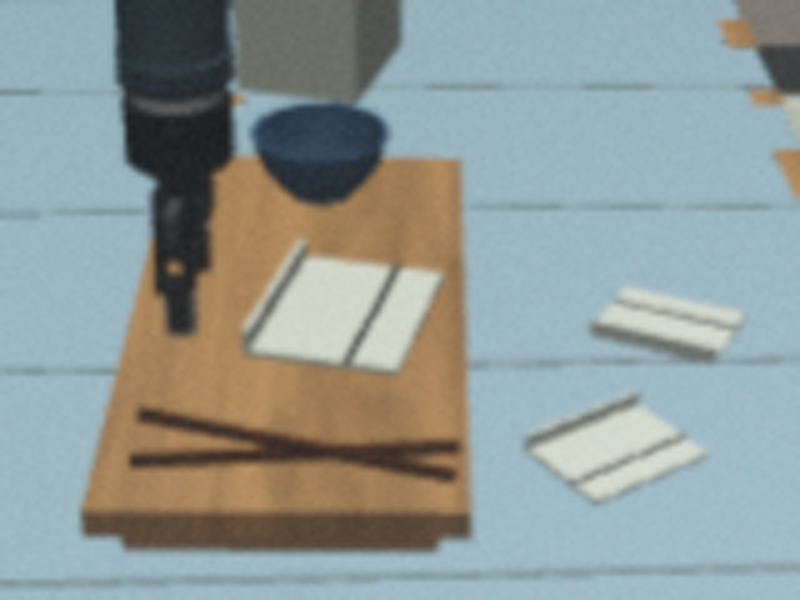

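The crop shows the fingers standing on the robot side of the lip, tip at crop (180,332). The cover is untouched, the bowl and chopsticks are clear, and the force is about 0. Pushing along −tool y at about 40 mm/s.

Request:
move_arm([
  {"gripper": 100,"x": 0,"y": -1,"z": 0,"roll": 0},
  {"gripper": 100,"x": 0,"y": -1,"z": 0,"roll": 0},
  {"gripper": 100,"x": 0,"y": -0.5,"z": 0,"roll": 0},
  {"gripper": 100,"x": 0,"y": -0.5,"z": 0,"roll": 0},
  {"gripper": 100,"x": 0,"y": -0.5,"z": 0,"roll": 0},
])

```text
time_s: 3.7
eef_pos: [0.4615, 0.0049, 0.2136]
eef_rot: [-0.0, -0.69, 0.724, 0.0]
wrist_force: [-0.3, -0.2, 0.1]
opening: 1.003
```

Request:
move_arm([
  {"gripper": 100,"x": 0,"y": -0.5,"z": 0,"roll": 0},
  {"gripper": 100,"x": 0,"y": -0.5,"z": 0,"roll": 0},
  {"gripper": 100,"x": 0,"y": -0.5,"z": 0,"roll": 0},
  {"gripper": 100,"x": 0,"y": -0.5,"z": 0,"roll": 0},
  {"gripper": 100,"x": 0,"y": -0.5,"z": 0,"roll": 0},
])

```text
time_s: 4.32
eef_pos: [0.4866, 0.0037, 0.2137]
eef_rot: [0.0, -0.69, 0.724, 0.0]
wrist_force: [-0.4, -0.7, -0.1]
opening: 0.999
```

Request:
move_arm([
  {"gripper": 100,"x": 0,"y": -0.5,"z": 0,"roll": 0},
  {"gripper": 100,"x": 0,"y": -0.5,"z": 0,"roll": 0},
  {"gripper": 100,"x": 0,"y": -0.5,"z": 0,"roll": 0},
  {"gripper": 100,"x": 0,"y": -0.5,"z": 0,"roll": 0},
  {"gripper": 100,"x": 0,"y": 0,"z": 0,"roll": 0},
])

```text
time_s: 4.95
eef_pos: [0.5067, 0.0027, 0.2138]
eef_rot: [0.0, -0.69, 0.724, -0.0]
wrist_force: [0.3, 0.4, -0.2]
opening: 1.002
```

Run:
```python
from h import *
c=snap("scene","s1");q=cv2.cvtColor(c["img"],cv2.COLOR_RGB2BGR)
cv2.imwrite("pics/s1c.png",cv2.resize(q[130:240,240:440],None,fx=4,fy=4,interpolation=2))
```

```text
(no output)
```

View pics/s1c.png

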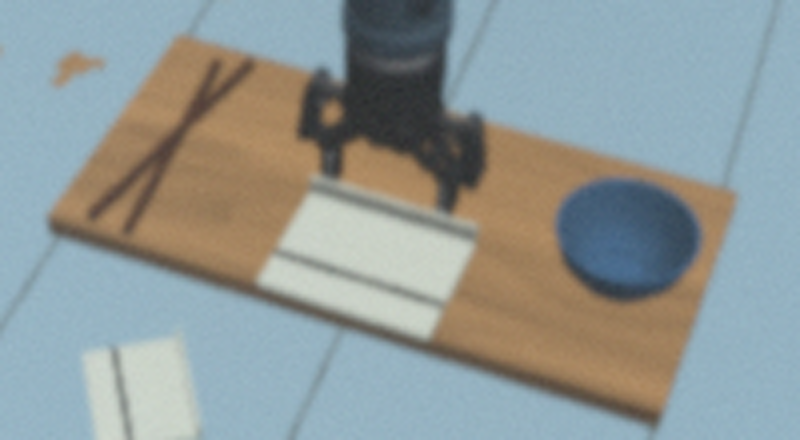

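The cover has squared up against the two fingers: front corners at crop (258,283) and (432,338), roughly level with the far edge. Working out the remaining distance.

```bash
cat > m.py <<'E'
from h import *
def line(L,E):
    n=np.array([E[1][1]-E[0][1],E[0][0]-E[1][0]]);n/=np.linalg.norm(n)
    return ((L[:,:2]-E[0][:2])@n).round(4), round(float(np.degrees(np.arctan2(*(L[1]-L[0])[:2])-np.arctan2(*(E[1]-E[0])[:2]))),2)
E
python3 - <<'E'
from m import *
c=load("s1");f=lambda L:[(240+u/4-.4,130+v/4-.4) for u,v in L]
E=ray(c,f([(52,218),(660,413)]),.045)
for n,l in(("front",[(258,283),(432,338)]),("line",[(276,254),(446,303)])):
    print(n,line(ray(c,f(l),.05),E))
print("lip back",line(ray(c,f([(312,177),(476,228)]),.065),E))
print(ctrl.get_obs()["eef_pos"])
E
```

```text
front (array([0.003 , 0.0023]), -0.28)
line (array([-0.0296, -0.0339]), -1.76)
lip back (array([-0.1039, -0.1023]), 0.68)
[0.50649396 0.00275289 0.21376446]
```

The front is about 3 mm past the edge by all three cues, so about 32 mm remain. I'll push 25 mm and look again.

Request:
move_arm([
  {"gripper": 100,"x": 0,"y": -0.5,"z": 0,"roll": 0},
  {"gripper": 100,"x": 0,"y": -0.5,"z": 0,"roll": 0},
  {"gripper": 100,"x": 0,"y": -0.5,"z": 0,"roll": 0},
  {"gripper": 100,"x": 0,"y": -0.5,"z": 0,"roll": 0},
  {"gripper": 100,"x": 0,"y": -0.5,"z": 0,"roll": 0},
])

```text
time_s: 5.62
eef_pos: [0.5316, 0.0016, 0.2137]
eef_rot: [-0.0, -0.69, 0.724, 0.0]
wrist_force: [-1.1, -0.3, 0.6]
opening: 1.001
```

Request:
move_arm([
  {"gripper": 100,"x": 0,"y": 0,"z": 0,"roll": 0},
])

```text
time_s: 5.75
eef_pos: [0.5317, 0.0015, 0.2138]
eef_rot: [0.0, -0.69, 0.724, -0.0]
wrist_force: [0.6, 0.8, 0.6]
opening: 1.0
```

Run:
```python
from h import *
c=snap("scene","s2");q=cv2.cvtColor(c["img"],cv2.COLOR_RGB2BGR)
cv2.imwrite("pics/s2c.png",cv2.resize(q[165:235,290:390],None,fx=8,fy=8,interpolation=2))
w=snap("wrist","w2")
```

```text
(no output)
```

View pics/s2c.png

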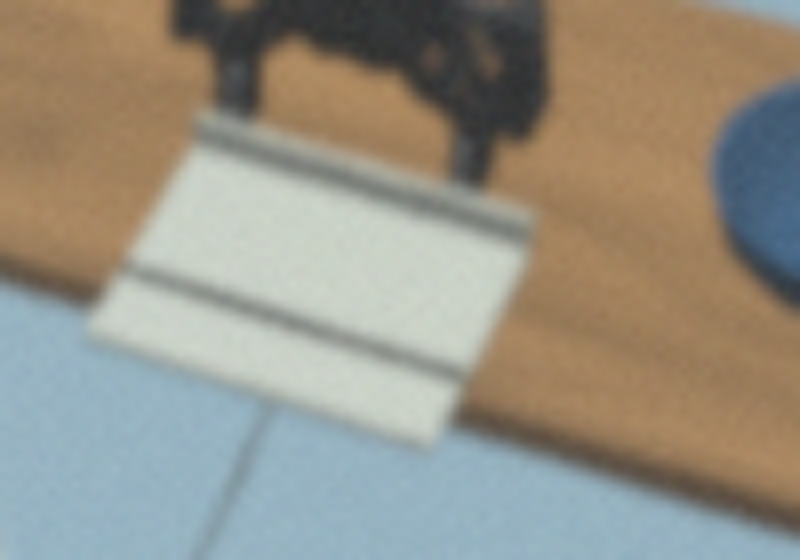

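View pics/w2.png

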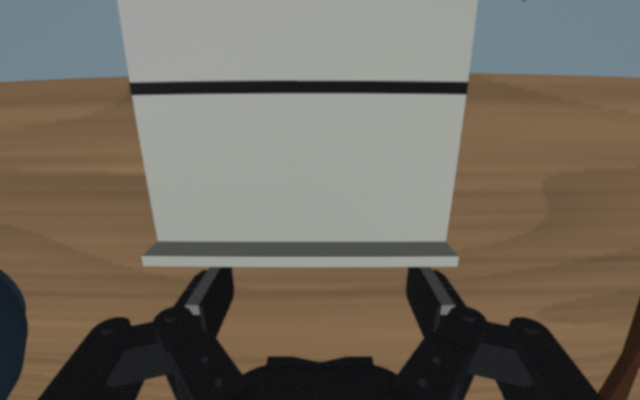

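The wrist view shows the black line at row 88 (columns 132–468). The riser edge beside the cover is at about (122,79) on the left and (474,75) on the right, so a few millimetres remain.

Run:
```python
from m import *
c=load("w2")
im=c["img"].astype(int)
def edge(col): # wood->blue transition, strongest change of R-B
    d=cv2.GaussianBlur((im[...,0]-im[...,2]).astype(np.float32),(5,5),0)[55:110,col]; return 55+int(np.argmax(np.diff(d)))+.5
pe=[(u,edge(u)) for u in(30,60,90,115,490,520,560,600)];print(pe)
def dark(col): 
    g=np.clip(110-im[70:105,col].mean(1),0,None);return 70+float((g*np.arange(35)).sum()/g.sum())
pl=[(u,dark(u)) for u in(150,220,300,380,450)];print(pl)
A=ray(c,pe,.045);B=ray(c,pl,.05)
kA=np.polyfit(A[:,1],A[:,0],1);kB=np.polyfit(B[:,1],B[:,0],1);y=B[:,1].mean()
print("edge yaw",-np.degrees(kA[0]),"line yaw",-np.degrees(kB[0]),"line - edge mm",1000*(np.polyval(kB,y)-np.polyval(kA,y)))
c=load("s2");f=lambda L:[(290+u/8-.4,165+v/8-.4) for u,v in L]
E=ray(c,[(240+52/4-.4,130+218/4-.4),(240+660/4-.4,130+413/4-.4)],.045)
for n,l in(("front",[(90,333),(430,446)]),("line",[(126,268),(462,375)])): print(n,line(ray(c,f(l),.05),E))
```

```text
[(30, 80.5), (60, 78.5), (90, 77.5), (115, 76.5), (490, 73.5), (520, 73.5), (560, 74.5), (600, 75.5)]
[(150, 88.0688588007737), (220, 86.99367324153332), (300, 86.5), (380, 86.7576754385965), (450, 87.50375375375376)]
edge yaw -2.2920807837103054 line yaw -2.7036386306324443 line - edge mm -5.7415792551508416
front (array([0.0282, 0.0293]), 0.46)
line (array([-0.0069, -0.0069]), -0.03)
```

Both views agree: 6–7 mm to go, within 0.5° of square. One more 6 mm push, then back off and lift clear.

Request:
move_arm([
  {"gripper": 100,"x": 0,"y": -0.3,"z": 0,"roll": 0},
  {"gripper": 100,"x": 0,"y": -0.3,"z": 0,"roll": 0},
  {"gripper": 100,"x": 0,"y": 0,"z": 0,"roll": 0},
  {"gripper": 100,"x": 0,"y": 1,"z": 0,"roll": 0},
  {"gripper": 100,"x": 0,"y": 2,"z": 0,"roll": 0},
])

```text
time_s: 6.48
eef_pos: [0.5068, 0.0027, 0.2138]
eef_rot: [0.0, -0.69, 0.724, -0.0]
wrist_force: [-0.8, 0.5, 0.1]
opening: 1.004
```

Request:
move_arm([
  {"gripper": 100,"x": 0,"y": 2,"z": 0,"roll": 0},
  {"gripper": 100,"x": 0,"y": 0,"z": -4,"roll": 0},
  {"gripper": 100,"x": 0,"y": 0,"z": -5,"roll": 0},
  {"gripper": 100,"x": 0,"y": -3,"z": -2,"roll": 0},
  {"gripper": 100,"x": 0,"y": 0,"z": 0,"roll": 0},
])

```text
time_s: 7.1
eef_pos: [0.5185, 0.0019, 0.3262]
eef_rot: [0.002, -0.69, 0.724, -0.002]
wrist_force: [-0.0, 0.5, 0.1]
opening: 1.001
```

Run:
```python
from h import *
c=snap("scene","s3");w=snap("wrist","w3")
q=[cv2.cvtColor(k["img"],cv2.COLOR_RGB2BGR) for k in(c,w)]
a=cv2.resize(q[0][130:240,240:440],None,fx=3,fy=3,interpolation=2)  # 330x600
b=q[1][0:250]
cv2.imwrite("pics/f3.png",np.vstack([cv2.copyMakeBorder(a,0,0,0,40,0),b]))
```

```text
(no output)
```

View pics/f3.png

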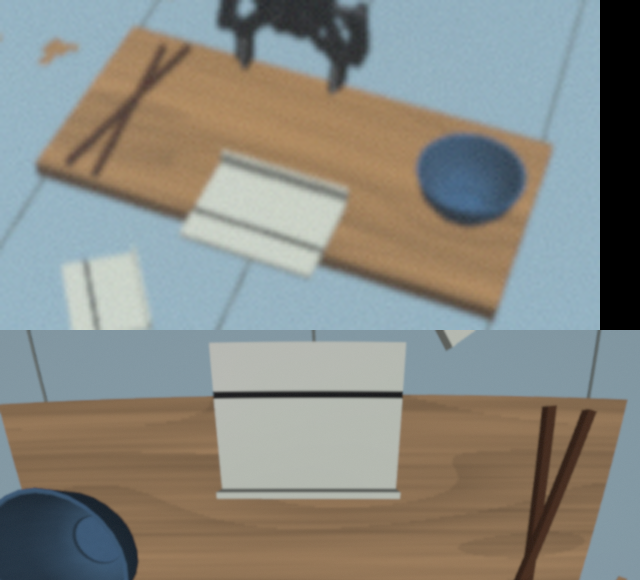

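The cover lies flat with the line level with the edge (wrist row about 64, edge row about 68), the fingers are clear, and the bowl and chopsticks are unmoved. Last numbers before handing in:

Run:
```python
from m import *
c=load("w3");im=c["img"].astype(int)
d=cv2.GaussianBlur((im[...,0]-im[...,2]).astype(np.float32),(5,5),0)
pe=[(u,45+int(np.argmax(np.abs(np.diff(d[45:95,u]))))+.5) for u in(40,80,120,160,195,425,460,500,530,610)];print(pe)
def dark(col):
    g=np.clip(110-im[50:80,col].mean(1),0,None);return 50+float((g*np.arange(30)).sum()/g.sum())
pl=[(u,dark(u)) for u in(225,260,300,340,390)]
g=im.mean(2);pf=[(u,3+int(np.argmax(np.diff(g[3:35,u])))+.5) for u in(225,260,300,340,390)];print(pl,pf)
A=ray(c,pe,.045);kA=np.polyfit(A[:,1],A[:,0],1)
for n,p in(("line",pl),("front",pf)):
    B=ray(c,p,.05);k=np.polyfit(B[:,1],B[:,0],1);y=B[:,1].mean();print(n,1000*(np.polyval(k,y)-np.polyval(kA,y)),"dyaw",-np.degrees(k[0]-kA[0]))
print(ctrl.get_obs()["time_s"])
```

```text
[(40, 71.5), (80, 69.5), (120, 68.5), (160, 67.5), (195, 66.5), (425, 64.5), (460, 64.5), (500, 65.5), (530, 66.5), (610, 68.5)]
[(225, 64.52790079716563), (260, 64.2772186642269), (300, 64.05186533212012), (340, 64.06166219839142), (390, 64.34690265486725)] [(225, 11.5), (260, 11.5), (300, 11.5), (340, 10.5), (390, 11.5)]
line -0.15503902688673854 dyaw -0.3506631002748109
front 34.980481659605985 dyaw -0.33217605222205676
7.2
```

```bash
python3 -c "
from bench import ctrl
print(ctrl.hand_in())"
```

```text
the job is handed in; nothing more can be done
None
```

I pushed the cover gently from behind its lip with both open fingertips, which squared it to the edge. I then backed the fingers off, lifted them clear and handed the job in at about 7.2 s.

The last wrist-camera check before handing in gave:
- **Overhang:** the front is 35.0 mm past the riser's far edge, and the black line is within 0.2 mm of being right above it.
- **Angle:** about 0.3° off square.
- **Force:** wrist readings at the end of each move stayed around 1 N.
- **Other things:** the bowl and chopsticks look unmoved, judged by eye only. The caddy and pan were well clear of the arm's path, but I did not look at them again.

The hand-in gives no verdict. During the push, the scene camera put the line about 1 mm further back than the wrist camera did. Two early move calls were refused because rows left out fields, and nothing moved then.

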